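# Clear the check plate and hold a sensor probe on its mark

## Task

Take the scraper block and wipe all four loose limescale chips off the grey sprung plate with it (not with the fingers), then stand the scraper upright on the table, clear of the check station. Then take the blue-capped probe out of the rack and hold it upright with its tip inside the orange ring on the plate, pressing gently with about 4 N; finish while still holding it pressed there. Never press the probe hard on the plate, and leave the other probes, bottles, beaker and screwdriver alone.

Things in the scene. Friction and masses are not known exactly. Their poses are not given: they have to be found in the camera images.
- station: check station bolted to the table: blue housing 110 x 190 mm (its x, y), with a grey plate of the same outline above it, plate top 60 mm above the table when unloaded. Origin at the centre of the underside, z up, y along the plate's long side; it may be yawed up to 0.25 rad.
- spot (a point): centre of the marked spot on the plate's top face, a white disc 36 mm across within an orange ring 44 mm across; 20 mm to the station's +y side of the plate's centre, 60 mm above the table when the plate is unloaded. It sinks with the plate. Axes as the station's.
- plate (a joint): how far the sprung plate is pushed down, m: 0 unloaded, 0.012 at its bottom stop. The whole plate (110 x 190 x 12 mm) moves straight down without tilting: pushing starts at about 1 N, then takes 0.5 N more per mm (4 N at 6 mm, 7 N at the stop).
- chip0_mid (a point): loose flake of white limescale, 26 x 20 x 8 mm, 11 g, lying on the grey plate at the start; point at its centre
- chip1_mid (a point): loose flake of white limescale, 26 x 20 x 8 mm, 11 g, lying on the grey plate at the start; point at its centre
- chip2_mid (a point): loose flake of white limescale, 26 x 20 x 8 mm, 11 g, lying on the grey plate at the start; point at its centre
- chip3_mid (a point): loose flake of white limescale, 26 x 20 x 8 mm, 11 g, lying on the grey plate at the start; point at its centre
- scraper_mid (a point): scraper block standing loose on the table to the robot's right: white slab 120 x 30 mm (its x, y) and 25 mm high with a flat underside; on it a red grip rib 70 x 24 mm (x, y) from 25 to 66 mm above the underside, to be gripped across its 24 mm width (y). Symmetrical front to back. About 0.16 kg. Point at its centre, 33 mm above the underside. The 120 mm slab spans the plate's 110 mm width, so one stroke along the plate's long side clears it.
- rack: red rack block bolted to the table at the robot's left, 170 x 60 x 50 mm (x, y, z), origin at the centre of the underside; three round holes, 23 mm across, 40 mm deep, at x = -55, 0 and +55 mm of its centre line. Each holds a probe, standing on the hole's floor 10 mm above the table. May be yawed up to 0.2 rad.
- blue_probe_mid (a point): the probe to use, standing upright in one of the rack's holes: round black stick 150 mm long, 20 mm across for the lower 95 mm and 24 mm across for the upper 55 mm (grip there, for example 30 mm below the top), with a BLUE band round the top 14 mm. About 0.14 kg. Point at its centre, 75 mm above its lower end; z along it, upward.
- blue_probe_tip (a point): centre of the lower end face (16 mm across) of the blue-capped probe; z along the probe, upward.
- green_probe_mid (a point): probe with a GREEN band standing in one of the three holes of the red rack: same size and shape as the blue-capped probe; point at its centre. Leave it in the rack
- yellow_probe_mid (a point): probe with a YELLOW band standing in one of the three holes of the red rack: same size and shape as the blue-capped probe; point at its centre. Leave it in the rack
- bottle_a: white bottle, 60 mm across, 130 mm high, blue cap; origin under its centre. Leave alone.
- bottle_b: white bottle, 60 mm across, 110 mm high, red cap; origin under its centre. Leave alone.
- beaker: glass beaker, 70 mm across, 85 mm high; origin under its centre. Leave alone.
- screwdriver: screwdriver lying on the table at the far right. Leave alone.

How it is judged:
By the outcome, as a careful person would: the job done as asked, in the order asked, and still so for the second after the job is handed in, while the arm keeps its last pose, push and grip.
It also fails if it takes over 58 s, if anything falls off the work surface, if the arm or the gripper's body presses on something with over 40 N, if the wrist force passes 120 N, or if a joint passes its speed limit or range.

## Robot

A 6-joint arm with a two-finger parallel gripper is mounted at the origin on the work surface. World frame = base frame: x ahead of the robot, y to its left, z up, the work surface at z = 0. Lengths are in m, angles in rad, forces in N, time in s.
With the tool pointing down it reaches from about 0.35 to 0.725 m from the base axis. Payload 6 kg.
Tool frame: the origin (TCP) lies between the finger pads; the fingertips stand 25 mm ahead of it and the grasp point (between the pads) lies 6 mm ahead of it; x points along the fingers, y is the direction in which the jaws open and shut, and the axes are right-handed (so a half turn about x gives the same grasp; the last joint's range is limited). The gripper opens to 85 mm and grips with 20 to 120 N. Pads are 22 mm wide; open, the fingers measure 114 mm over their backs; the gripper's body (76 mm by 85 mm) begins 54 mm behind the grasp point. The pads swing forward as they close: fully open they stand 13 mm farther back than shut.
Start: joints at [-0.898, 0.04, 0.085, 0, -1.615, -0.334], TCP at [0.199, -0.566, 0.256] pointing down, gripper open.
Joint ranges: [-2.56, 2.56], [-1.29, 2.01], [-1.08, 1.49], [-3.29, 1.98], [-2.81, -0.18], [-2.99, 2.99]. Speed limits (rad/s): [2.57, 2.57, 3.01, 3.14, 3.14, 3.14].

## Interface

Orientations are given as a unit quaternion [w, x, y, z].
In Python, from cell import env gives the robot as it stands.
- The arm moves only by the tool step_arm, never from a script. Its argument "moves" is a list of rows, each an object of numbers: "x", "y", "z": the shift along the tool's x, y, z normalised to -1 to 1, where 1 is 0.2 m; "rx", "ry", "rz": the turn, a rotation vector about the tool's x, y, z normalised to -1 to 1, where 1 is 90 degrees; "claw": the opening, from 0 (shut) to 1 (fully open). A call has exactly 8 rows; each row is the pose to reach, as a shift and turn from the pose measured when the call began, along the tool's axes at that moment; what a row does not reach only later rows make up. A row lasts 1/12 s, in which the tool goes at most 41.7 mm and 7.16 degrees, less where a joint would pass 70% of its speed; a pose out of reach is approached as far as the arm can. A call with a number of a shift or a turn outside -1 to 1 is refused whole. A call with a gripper value outside its range is refused whole. The fingers move at their own pace and stop on an object; "grip_force" is the grip in N (left out, the last holds). Time passes only in rows, so rows that repeat a pose let the fingers close, or fill a call up. It gives the time, the measured TCP pose, the force and the opening at its end, in the units of the state.
- env.sense(): the state, without advancing time (a new reading comes with each control period).
- env.camera(name): name is "side" or "top"; returns a dict with "color" (400x640x3 uint8, red, green, blue), "fx", "fy", "cx", "cy" (pixels), "k1" (the pictures are not rectified: a ray, as slopes to the right and down, at radius r is drawn at 1 + k1 r^2 times it, then the intrinsics apply), "rvec" (rotation vector, rad) and "tvec" (3), from world to camera coordinates, as OpenCV has them. Camera axes: x right, y down, z forward; pixel columns grow to the right and rows downward; lengths in m; the calibration is good to about 2 mm. A picture is of the moment at which its call begins. There is no depth.
- env.finish_job(): hands the job in, once; it reports no verdict.
Trained networks look in a picture, given as the dict that the camera call returned (one of the last four; its "shot" number tells which), for a name from the list of things; names that differ only in an ending like _2 or _b are one class to them, and where a whole thing is asked for, a point or a joint stands for the part that bears it (a point fixed in the world has none). Each returns a list of dicts, best first, with "conf" (0 to 1); they miss things now and then, are a little off and sometimes report something else, mostly with a low value. They report only what shows in the picture. A call takes as long as a camera call.
- env.masks_of(picture, label): "region" (400x640 bool, what is visible of it) and "point" ([column, row] in pixels, amid what is visible of it).
The state is a dict: "time_s": time; "joint_positions": joint angles; "dq": joint speeds; "effort": joint torques, N m; "position": TCP position; "eef_rot": TCP orientation; "ft_force": force on the tool from outside, world axes, zero at the start; "torque": the same for the moment, N m; "finger_gap": opening from 0.0 (shut) to 1.0 (fully open).
Only numpy, scipy, OpenCV 4.12 (cv2) and the standard library are available. Lean on these libraries where they do the work, as an engineer would, in place of code of your own. Each camera call takes 0.05 s, during which the arm holds its last target.

## Working session

There is one attempt and no reset: what is moved stays moved. The work goes in short steps, Python scripts to look and compute and a tool call to move; the robot and the scene stay as the last step left them, time stands still between calls to the robot, and variables do not carry over. Pictures are saved under pics/ and viewed, and the job is handed in when it is done.

Besides the shell and the picture viewer there is one more tool, called after "Call:" as a command line: name --argument value ..., lists and objects as JSON in quotes. step_arm: Moves the arm, as the interface text tells. Scaled input: -1 to 1 covers 0.2 m each way for a shift and 90 degrees each way for a turn. Its arguments: {"type":"object","properties":{"moves":{"type":"array","items":{"type":"object","properties":{"x":{"type":"number"},"y":{"type":"number"},"z":{"type":"number"},"rx":{"type":"number"},"ry":{"type":"number"},"rz":{"type":"number"},"claw":{"type":"number"}}}},"grip_force":{"type":"number"}},"required":["moves"]}

```bash
ls; mkdir -p pics
python3 - <<'E'
from cell import env
import cv2
print(env.sense())
for n in ("side","top"):
    p=env.camera(n); cv2.imwrite(f"pics/{n}0.png",p["color"][:,:,::-1]); print({k:v for k,v in p.items() if k!="color"})
E
```

```text
pics
{'time_s': 0.0, 'joint_positions': array([-8.98292468e-01,  4.08215538e-02,  8.37902062e-02, -4.98665382e-04,
       -1.61548721e+00, -3.33682477e-01]), 'dq': array([-1.35708607e-03, -1.20715152e-04,  7.08704540e-05,  1.54348131e-03,
       -1.09340267e-03, -1.02570404e-03]), 'effort': array([ 1.17169664e-03, -3.68211043e+01,  3.47412515e+01,  6.93201676e+00,
       -5.41662550e-03, -5.88445729e-06]), 'position': array([ 0.19941007, -0.56558787,  0.25525509]), 'eef_rot': array([ 0.69684321, -0.11860846,  0.69712173,  0.11984521]), 'ft_force': array([-0.22065418,  0.15795171, -0.07349839]), 'torque': array([-0.04683158, -0.0001112 , -0.03003666]), 'finger_gap': 1.0058630556035164}
{'fx': 398.0338841695464, 'fy': 398.0338841695464, 'cx': 324.6481034111704, 'cy': 198.19594782182438, 'k1': -0.09653949397242867, 'rvec': array([ 0.84129207, -2.57923734,  1.08117124]), 'tvec': array([0.41154966, 0.34359802, 0.74459683]), 'shot': 1}
{'fx': 365.7799953525694, 'fy': 365.7799953525694, 'cx': 326.44166199946477, 'cy': 192.17103682651918, 'k1': -0.030424061288043494, 'rvec': array([ 2.16978555, -2.18037731,  0.09197204]), 'tvec': array([-0.08901871,  0.60406988,  1.18678132]), 'shot': 2}
```

View pics/side0.png

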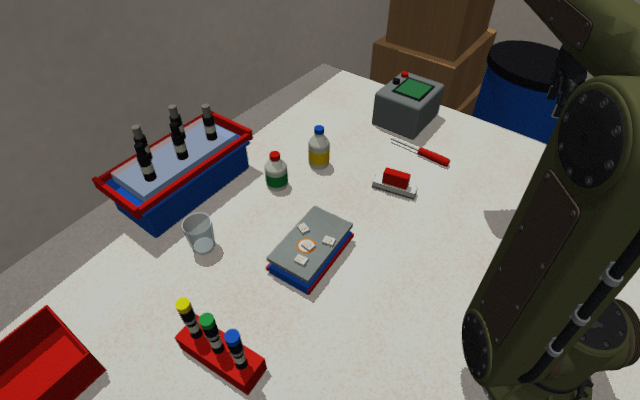

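View pics/top0.png

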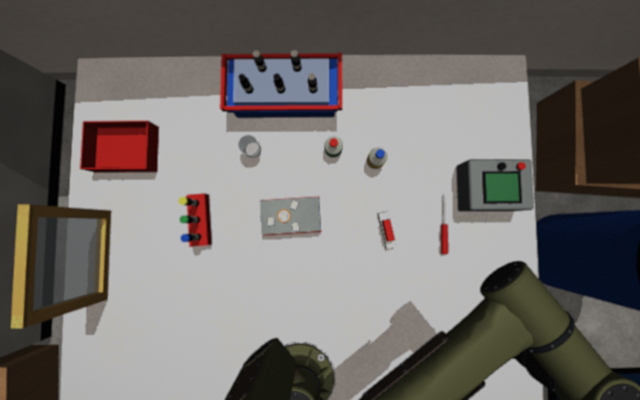

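```bash
cat > h.py <<'E'
from cell import env
import cv2, numpy as np
from scipy.spatial.transform import Rotation as R
def K(p): return np.array([[p["fx"],0,p["cx"]],[0,p["fy"],p["cy"]],[0,0,1.]])
def D(p): return np.array([p["k1"],0,0,0,0.])
def unproj(p,uv,z):
    uv=np.asarray(uv,float).reshape(-1,1,2)
    n=cv2.undistortPoints(uv,K(p),D(p),criteria=(3,50,1e-10)).reshape(-1,2)
    Rm=cv2.Rodrigues(p["rvec"])[0]; c=-Rm.T@p["tvec"]
    d=np.c_[n,np.ones(len(n))]@Rm
    return c+d*((z-c[2])/d[:,2])[:,None]
def proj(p,X):
    return cv2.projectPoints(np.asarray(X,float).reshape(-1,1,3),p["rvec"],p["tvec"],K(p),D(p))[0].reshape(-1,2)
def tri(ps,uvs):
    A=[];b=[]
    for p,uv in zip(ps,uvs):
        n=cv2.undistortPoints(np.array(uv,float).reshape(1,1,2),K(p),D(p)).ravel()
        Rm=cv2.Rodrigues(p["rvec"])[0];t=p["tvec"]
        for i in (0,1): A.append(Rm[i]-n[i]*Rm[2]); b.append(n[i]*t[2]-t[i])
    return np.linalg.lstsq(np.array(A),np.array(b),rcond=None)[0]
def st():
    s=env.sense(); q=s["eef_rot"]; r=R.from_quat([q[1],q[2],q[3],q[0]])
    return s,r
def delta(target_pos, target_R):
    """returns normalized shift and turn from the current pose"""
    s,r=st()
    d=r.inv().apply(np.array(target_pos)-s["position"])/0.2
    w=(r.inv()*target_R).as_rotvec()/(np.pi/2)
    return d,w
def down(yaw):
    """tool x down, tool y (jaw) along world direction yaw"""
    x=np.array([0,0,-1.]); y=np.array([np.cos(yaw),np.sin(yaw),0]); z=np.cross(x,y)
    return R.from_matrix(np.c_[x,y,z])
def save(p,name,box=None,s=1):
    im=p["color"][:,:,::-1]
    if box: im=im[box[1]:box[3],box[0]:box[2]]
    cv2.imwrite("pics/"+name,cv2.resize(im,None,fx=s,fy=s,interpolation=cv2.INTER_CUBIC))
E
python3 - <<'E'
from h import *
T=env.camera("top");S=env.camera("side")
save(T,"t1.png",(170,180,330,260),5);save(S,"s1.png",(160,120,460,400),2)
for lab in ["station","chip0_mid","scraper_mid","rack","blue_probe_mid","blue_probe_tip","green_probe_mid","yellow_probe_mid","bottle_a","beaker","spot","plate"]:
    for n,p in (("top",T),("side",S)):
        try: r=env.masks_of(p,lab)
        except Exception as e: print(lab,n,e); continue
        for q in r[:5]:
            rect=cv2.minAreaRect(np.argwhere(q["region"])[:,::-1].astype(np.float32))
            print(lab,n,round(q["conf"],2),np.round(q["point"],1),q["region"].sum(),np.round(rect[0],1),np.round(rect[1],1),round(rect[2],1))
E
```

```text
station top 0.58 [290.5 217.5] 1954 [290.  216.4] [36.7 60.1] 86.2
station side 0.97 [313.7 247.2] 4019 [309.9 247.7] [56.2 91.1] 40.1
station side 0.4 [306.3 248. ] 111 [307.5 245.5] [11.3  9.9] 45.0
chip0_mid top 0.56 [281.4 220.5] 80 [283. 218.] [10.  8.] 90.0
chip0_mid side 0.69 [305.5 244.6] 118 [307.5 245.5] [12.7  9.9] 45.0
chip0_mid side 0.52 [330.5 238.8] 87 [328.  240.9] [11.4  7.9] 18.4
scraper_mid top 0.73 [385.2 226.3] 400 [386.7 229.7] [37.6 11.2] 76.0
scraper_mid side 0.75 [394.5 185.1] 875 [396.4 182.3] [44.  24.3] 18.4
scraper_mid side 0.62 [277.1 169.5] 736 [276. 171.] [42. 22.] 90.0
scraper_mid side 0.33 [237.6 347.1] 534 [236.8 348.8] [41.4 15.4] 68.2
rack top 0.72 [200.7 217.7] 892 [198.8 219.4] [51.2 22.5] 86.6
rack side 0.88 [224.1 359.9] 2396 [219.9 353.1] [94.5 40.6] 33.0
blue_probe_mid top 0.62 [185.9 236.3] 96 [190.5 237. ] [17.  6.] 0.0
blue_probe_mid side 0.65 [238.2 346.4] 541 [236.2 349.1] [41.4 15.5] 71.6
blue_probe_tip top 0.69 [187.3 237.8] 141 [190.5 237. ] [ 8. 19.] 90.0
blue_probe_tip side 0.92 [235.3 344.6] 533 [236.7 348.5] [40.9 15.4] 68.2
gree
[... 706 characters left out ...]
.86 [274.2 170.7] 742 [276. 171.] [40. 22.] 90.0
bottle_a side 0.7 [237.9 343.6] 555 [235.9 349.1] [41.7 16.1] 71.6
bottle_a side 0.34 [303.4 258.7] 105 [300.9 259.7] [12.3  8.9] 23.2
beaker top 0.77 [247.2 143.2] 411 [248.3 146.1] [24.6 20.1] 63.4
beaker side 0.74 [197.1 231.8] 1084 [197.9 233.9] [42.4 31.1] 80.5
beaker side 0.62 [277.1 170.1] 717 [276. 171.] [40. 22.] 90.0
spot top 0.82 [291. 212.] 1740 [289.9 215.5] [34.2 59.1] 85.9
spot side 0.61 [312.9 242.7] 2976 [310.2 242.2] [47.7 82.2] 40.6
plate top 0.63 [289.1 214.4] 1727 [289.6 215.5] [34.2 59.3] 86.2
plate side 0.86 [312.4 242.9] 2941 [309.7 242.2] [48.3 81.3] 40.2
plate side 0.16 [211.3 330.4] 539 [211.3 332.9] [42.4 15.9] 70.0
```

Run:
```python
from h import *
print(st()[0]['time_s'], st()[1].as_matrix().round(3))
```

```text
1.4 [[-0.    -0.332  0.943]
 [ 0.     0.943  0.332]
 [-1.     0.    -0.   ]]
```

View pics/t1.png

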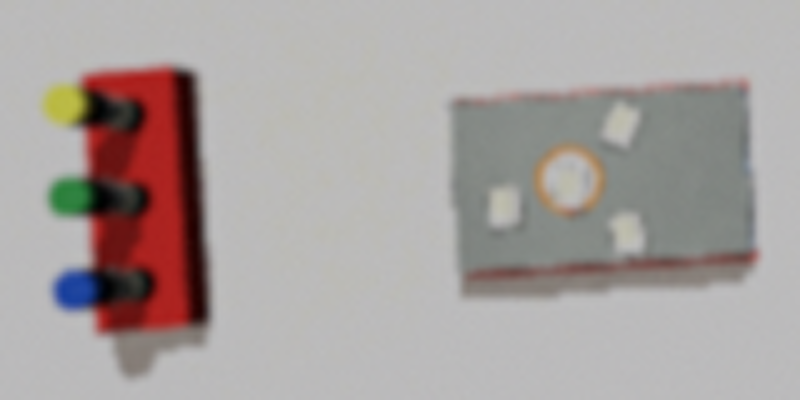

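View pics/s1.png

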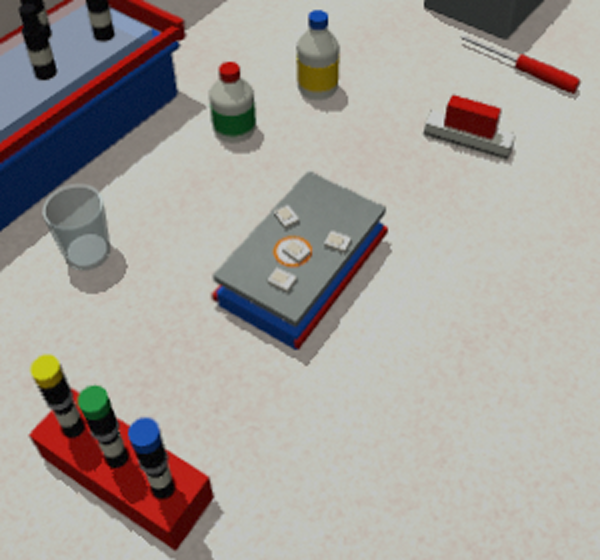

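```bash
cat > fit.py <<'E'
from h import *
from scipy.optimize import minimize
def box(sx,sy,z0,z1): return np.array([[a*sx/2,b*sy/2,z] for a in(-1,1) for b in(-1,1) for z in(z0,z1)])
def cyl(r,z0,z1): 
    t=np.linspace(0,2*np.pi,24,endpoint=False); return np.array([[r*np.cos(a),r*np.sin(a),z] for a in t for z in(z0,z1)])
def rend(p,parts,q,U=4):
    m=np.zeros((400*U,640*U),np.uint8); Rz=R.from_euler('z',q[2])
    for b in parts:
        uv=proj(p,Rz.apply(b)+[q[0],q[1],0])
        h=cv2.convexHull((((uv+.5)*U-.5)*16).astype(np.int32))
        cv2.fillConvexPoly(m,h,1,shift=4)
    return cv2.resize(m.astype(np.float32),(640,400),interpolation=cv2.INTER_AREA)
def fit(ps,ms,parts,q0,verbose=1):
    def c(q):
        s=0
        for p,m in zip(ps,ms):
            r=rend(p,parts,q); s+=1-np.minimum(r,m).sum()/np.maximum(r,m).sum()
        return s
    q0=np.array(q0,float)
    sim=np.array([q0,q0+[.015,0,0],q0+[0,.015,0],q0+[0,0,.1]])
    o=minimize(c,q0,method="Nelder-Mead",options=dict(initial_simplex=sim,xatol=1e-4,fatol=1e-4))
    return o.x,o.fun/len(ps)
E
python3 - <<'E'
from fit import *
T=env.camera("top");S=env.camera("side")
def m(p,l): return env.masks_of(p,l)[0]["region"].astype(np.float32)
def go(lab,parts,z,pix,yaw):
    mt=m(T,lab); ms=m(S,lab)
    g=unproj(T,pix,z)[0]
    for ps,mm in (((T,S),(mt,ms)),((T,),(mt,)),((S,),(ms,))):
        q,e=fit(ps,mm,parts,[g[0],g[1],yaw]); print(lab,len(ps),q.round(4),round(e,3))
go("plate",[box(.11,.19,.048,.06)],.06,[290,215],0.07)
go("scraper_mid",[box(.12,.03,0,.025),box(.07,.024,.025,.066)],.04,[386,229],.25)
go("rack",[box(.17,.06,0,.05)],.05,[200,219],-1.5)
for cname,lo,hi in (("yellow",(20,120,80),(35,255,255)),("green",(45,100,50),(80,255,255)),("blue",(105,120,80),(125,255,255))):
    uv=[]
    for p,b in ((T,(170,180,215,260)),(S,(160,280,270,390))):
        hsv=cv2.cvtColor(p["color"],cv2.COLOR_RGB2HSV); k=cv2.inRange(hsv,lo,hi); mm=np.zeros_like(k); mm[b[1]:b[3],b[0]:b[2]]=k[b[1]:b[3],b[0]:b[2]]
        a=np.argwhere(mm)[:,::-1].astype(float); 
        q,e=fit((p,),((mm>0).astype(np.float32),),[cyl(.012,.146,.160)],[*unproj(p,a.mean(0),.155)[0][:2],0]); uv.append(a.mean(0))
        print(cname,len(a),a.mean(0).round(1),q.round(4),round(e,2))
    print("tri",tri((T,S),uv).round(4))
E
```

```text
Traceback (most recent call last):
  File "h.py", line 8, in unproj
    n=cv2.undistortPoints(uv,K(p),D(p),criteria=(3,50,1e-10)).reshape(-1,2)
      ~~~~~~~~~~~~~~~~~~~^^^^^^^^^^^^^^^^^^^^^^^^^^^^^^^^^^^^
cv2.error: OpenCV(4.12.0) :-1: error: (-5:Bad argument) in function 'undistortPoints'
> Overload resolution failed:
>  - undistortPoints() got an unexpected keyword argument 'criteria'
>  - undistortPoints() got an unexpected keyword argument 'criteria'
```

```bash
sed -i 's/,criteria=(3,50,1e-10)//' h.py
python3 - <<'E'
from fit import *
import pickle
T=env.camera("top");S=env.camera("side")
def m(p,l): return env.masks_of(p,l)[0]["region"].astype(np.float32)
def go(lab,parts,z,pix,yaw):
    mt=m(T,lab); ms=m(S,lab)
    g=unproj(T,pix,z)[0]
    for ps,mm in (((T,S),(mt,ms)),((T,),(mt,)),((S,),(ms,))):
        q,e=fit(ps,mm,parts,[g[0],g[1],yaw]); print(lab,len(ps),q.round(4),round(e,3))
go("plate",[box(.11,.19,.048,.06)],.06,[290,215],0.07)
go("scraper_mid",[box(.12,.03,0,.025),box(.07,.024,.025,.066)],.04,[386,229],.25)
go("rack",[box(.17,.06,0,.05)],.05,[200,219],0.07)
for cname,lo,hi in (("yellow",(20,120,80),(35,255,255)),("green",(45,100,50),(80,255,255)),("blue",(105,120,80),(125,255,255))):
    uv=[]
    for p,b in ((T,(170,180,215,260)),(S,(160,280,270,390))):
        hsv=cv2.cvtColor(p["color"],cv2.COLOR_RGB2HSV); k=cv2.inRange(hsv,lo,hi); mm=np.zeros_like(k); mm[b[1]:b[3],b[0]:b[2]]=k[b[1]:b[3],b[0]:b[2]]
        a=np.argwhere(mm)[:,::-1].astype(float); 
        q,e=fit((p,),((mm>0).astype(np.float32),),[cyl(.012,.146,.160)],[*unproj(p,a.mean(0),.155)[0][:2],0]); uv.append(a.mean(0))
        print(cname,len(a),a.mean(0).round(1),q.round(4),round(e,2))
    print("tri",tri((T,S),uv).round(4))
pickle.dump((T,S),open("shot.pkl","wb"))
s,r=st();print(s["time_s"])
E
```

```text
plate 2 [0.5275 0.0261 0.0593] 0.136
plate 1 [0.5268 0.0259 0.0677] 0.12
plate 1 [0.5278 0.0257 0.0566] 0.15
scraper_mid 2 [ 0.4802 -0.2898  0.2167] 0.083
scraper_mid 1 [ 0.4811 -0.2904  0.2202] 0.086
scraper_mid 1 [ 0.4789 -0.2879  0.2409] 0.057
rack 2 [0.5149 0.3308 0.0852] 0.294
rack 1 [0.5152 0.3307 0.0864] 0.266
rack 1 [0.5145 0.3309 0.0857] 0.322
yellow 45 [183.1 200.4] [0.5697 0.3345 0.0896] 0.33
yellow 190 [182.5 304.9] [0.5709 0.335  0.0088] 0.09
tri [0.5702 0.3352 0.1537]
green 44 [184.  218.8] [0.5164 0.331  0.0058] 0.35
green 189 [206.3 320.6] [0.5153 0.3305 0.0119] 0.13
tri [0.5154 0.3307 0.1537]
blue 46 [184.8 237.7] [ 0.4603  0.3271 -0.0334] 0.33
blue 175 [231.5 335.8] [0.4625 0.3248 0.0798] 0.23
tri [0.4601 0.3255 0.158 ]
2.0
```

```bash
cat > go.py <<'E'
from h import *
import sys
# usage: go.py x y z yaw
a=[float(v) for v in sys.argv[1:]]
s,r=st(); m=r.as_matrix()
print("t",round(s["time_s"],2),"pos",s["position"].round(4),"yaw",round(np.arctan2(m[1,1],m[0,1]),4),"x",m[:,0].round(3),"F",s["ft_force"].round(2),"gap",round(s["finger_gap"],3),"q",s["joint_positions"].round(2))
if a:
    d,w=delta(a[:3],down(a[3])); print("shift",d.round(3),"turn",w.round(4))
E
python3 go.py .34 -.42 .2 1.79; python3 go.py .48 -.289 .13 1.79
python3 - <<'E'
from h import *
import pickle
T,S=pickle.load(open("shot.pkl","rb"))
for n,p,b in (("T",T,(255,190,325,245)),("S",S,(260,200,360,295))):
    hsv=cv2.cvtColor(p["color"],cv2.COLOR_RGB2HSV); k=cv2.inRange(hsv,(5,100,120),(20,255,255));mm=np.zeros_like(k); mm[b[1]:b[3],b[0]:b[2]]=k[b[1]:b[3],b[0]:b[2]]
    a=np.argwhere(mm)[:,::-1].astype(np.float32); e=cv2.fitEllipse(a); print(n,len(a),e,unproj(p,e[0],.06).round(4))
E
```

```text
t 2.0 pos [ 0.1994 -0.5659  0.2563] yaw 1.9096 x [-0.  0. -1.] F [ 0.29 -0.24  0.09] gap 1.004 q [-0.9   0.04  0.08 -0.   -1.62 -0.33]
shift [0.281 0.454 0.905] turn [ 0.0761 -0.     -0.0001]
t 2.0 pos [ 0.1994 -0.5659  0.2563] yaw 1.9096 x [-0.  0. -1.] F [ 0.29 -0.24  0.09] gap 1.004 q [-0.9   0.04  0.08 -0.   -1.62 -0.33]
shift [0.631 0.839 1.783] turn [ 0.0761 -0.     -0.0001]
T 6 ((283.17242431640625, 215.2384490966797), (12.388528823852539, 14.485101699829102), 172.88377380371094) [[0.5271 0.0472 0.06  ]]
S 78 ((305.8551330566406, 245.2590789794922), (14.39528751373291, 18.15155601501465), 87.70477294921875) [[0.5268 0.0463 0.06  ]]
```

Call:
step_arm --moves '[{"x":0.32,"y":0.42,"z":0.9,"rx":0.076,"claw":1},{"x":0.32,"y":0.42,"z":0.9,"rx":0.076,"claw":1},{"x":0.32,"y":0.42,"z":0.9,"rx":0.076,"claw":1},{"x":0.32,"y":0.42,"z":0.9,"rx":0.076,"claw":1},{"x":0.32,"y":0.42,"z":0.9,"rx":0.076,"claw":1},{"x":0.32,"y":0.42,"z":0.9,"rx":0.076,"claw":1},{"x":0.32,"y":0.42,"z":0.9,"rx":0.076,"claw":1},{"x":0.32,"y":0.42,"z":0.9,"rx":0.076,"claw":1}]'

```text
invalid input
```

```bash
python3 go.py .48 -.289 .13 1.79
```

```text
t 2.0 pos [ 0.1994 -0.5659  0.2563] yaw 1.9096 x [-0.  0. -1.] F [ 0.29 -0.24  0.09] gap 1.004 q [-0.9   0.04  0.08 -0.   -1.62 -0.33]
shift [0.631 0.839 1.783] turn [ 0.0761 -0.     -0.0001]
```

Call:
step_arm --moves '[{"x":0.32,"y":0.42,"z":0.9,"rx":0.076,"ry":0,"rz":0,"claw":1},{"x":0.32,"y":0.42,"z":0.9,"rx":0.076,"ry":0,"rz":0,"claw":1},{"x":0.32,"y":0.42,"z":0.9,"rx":0.076,"ry":0,"rz":0,"claw":1},{"x":0.32,"y":0.42,"z":0.9,"rx":0.076,"ry":0,"rz":0,"claw":1},{"x":0.32,"y":0.42,"z":0.9,"rx":0.076,"ry":0,"rz":0,"claw":1},{"x":0.32,"y":0.42,"z":0.9,"rx":0.076,"ry":0,"rz":0,"claw":1},{"x":0.32,"y":0.42,"z":0.9,"rx":0.076,"ry":0,"rz":0,"claw":1},{"x":0.32,"y":0.42,"z":0.9,"rx":0.076,"ry":0,"rz":0,"claw":1}]'

```text
time_s: 2.67
position: [0.3414, -0.4269, 0.1927]
eef_rot: [0.703, -0.078, 0.703, 0.078]
ft_force: [-0.2, -0.4, 0.5]
finger_gap: 1.003
```

```bash
python3 go.py .48 -.289 .13 1.79
```

```text
t 2.67 pos [ 0.3414 -0.4269  0.1927] yaw 1.7912 x [ 0.    -0.001 -1.   ] F [-0.18 -0.41  0.51] gap 1.003 q [-0.53 -0.1  -0.17  0.   -1.5  -0.82]
shift [0.313 0.521 0.827] turn [ 0.0008 -0.0001  0.0003]
```

Call:
step_arm --moves '[{"x":0.31,"y":0.52,"z":0.83,"rx":0,"ry":0,"rz":0,"claw":1},{"x":0.31,"y":0.52,"z":0.83,"rx":0,"ry":0,"rz":0,"claw":1},{"x":0.31,"y":0.52,"z":0.83,"rx":0,"ry":0,"rz":0,"claw":1},{"x":0.31,"y":0.52,"z":0.83,"rx":0,"ry":0,"rz":0,"claw":1},{"x":0.31,"y":0.52,"z":0.83,"rx":0,"ry":0,"rz":0,"claw":1},{"x":0.31,"y":0.52,"z":0.83,"rx":0,"ry":0,"rz":0,"claw":1},{"x":0.31,"y":0.52,"z":0.83,"rx":0,"ry":0,"rz":0,"claw":1},{"x":0.31,"y":0.52,"z":0.83,"rx":0,"ry":0,"rz":0,"claw":1}]'

```text
time_s: 3.33
position: [0.4804, -0.2903, 0.1313]
eef_rot: [0.703, -0.078, 0.703, 0.077]
ft_force: [-0.3, 0.8, -0.4]
finger_gap: 0.998
```

```bash
python3 go.py .48 -.289 .056 1.79
python3 - <<'E'
from h import *
S=env.camera("side");T=env.camera("top");save(S,"s2.png",(300,60,520,240),3);save(T,"t2.png",(330,180,450,270),5)
E
```

```text
t 3.33 pos [ 0.4804 -0.2903  0.1313] yaw 1.7902 x [ 0.    -0.001 -1.   ] F [-0.26  0.82 -0.39] gap 0.998 q [-0.19 -0.04 -0.23  0.   -1.39 -1.17]
shift [ 0.376  0.007 -0.001] turn [0.0001 0.0001 0.0009]
```

View pics/s2.png

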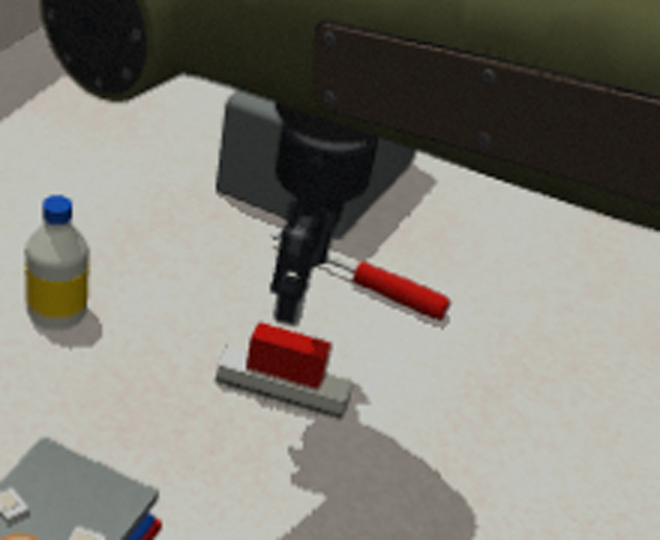

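View pics/t2.png

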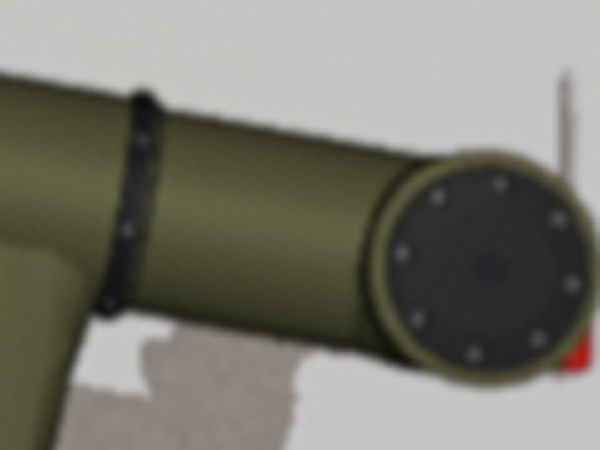

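Call:
step_arm --moves '[{"x":0.15,"y":0.005,"z":0,"rx":0,"ry":0,"rz":0,"claw":1},{"x":0.3,"y":0.005,"z":0,"rx":0,"ry":0,"rz":0,"claw":1},{"x":0.375,"y":0.005,"z":0,"rx":0,"ry":0,"rz":0,"claw":1},{"x":0.375,"y":0.005,"z":0,"rx":0,"ry":0,"rz":0,"claw":1},{"x":0.375,"y":0.005,"z":0,"rx":0,"ry":0,"rz":0,"claw":0},{"x":0.375,"y":0.005,"z":0,"rx":0,"ry":0,"rz":0,"claw":0},{"x":0.375,"y":0.005,"z":0,"rx":0,"ry":0,"rz":0,"claw":0},{"x":0.375,"y":0.005,"z":0,"rx":0,"ry":0,"rz":0,"claw":0}]' --grip_force 60

```text
time_s: 4.1
position: [0.4809, -0.2902, 0.0584]
eef_rot: [0.704, -0.078, 0.702, 0.076]
ft_force: [-0.7, -0.2, 0.9]
finger_gap: 0.453
```

```bash
python3 go.py .48 -.289 .056 1.79
```

```text
t 4.1 pos [ 0.4809 -0.2902  0.0584] yaw 1.7889 x [ 0.004 -0.002 -1.   ] F [-0.65 -0.22  0.86] gap 0.453 q [-0.18  0.   -0.32  0.   -1.25 -1.17]
shift [ 0.012  0.007 -0.003] turn [-0.0007  0.0022  0.0019]
```

Still closing; hold 4 rows closed, then begin lift only in the next call.

Call:
step_arm --moves '[{"x":0.01,"y":0,"z":0,"rx":0,"ry":0,"rz":0,"claw":0},{"x":0.01,"y":0,"z":0,"rx":0,"ry":0,"rz":0,"claw":0},{"x":0.01,"y":0,"z":0,"rx":0,"ry":0,"rz":0,"claw":0},{"x":0.01,"y":0,"z":0,"rx":0,"ry":0,"rz":0,"claw":0},{"x":0.01,"y":0,"z":0,"rx":0,"ry":0,"rz":0,"claw":0},{"x":0.01,"y":0,"z":0,"rx":0,"ry":0,"rz":0,"claw":0},{"x":-0.05,"y":0,"z":0,"rx":0,"ry":0,"rz":0,"claw":0},{"x":-0.15,"y":0,"z":0,"rx":0,"ry":0,"rz":0,"claw":0}]'

```text
time_s: 4.77
position: [0.4787, -0.2893, 0.0857]
eef_rot: [0.702, -0.076, 0.704, 0.077]
ft_force: [0.7, -0.2, -1.9]
finger_gap: 0.272
```

```bash
python3 go.py .532 -.055 .15 1.633
```

```text
t 4.77 pos [ 0.4787 -0.2893  0.0857] yaw 1.7885 x [-0.002  0.001 -1.   ] F [ 0.74 -0.22 -1.91] gap 0.272 q [-0.18 -0.02 -0.29 -0.   -1.3  -1.17]
shift [-0.322  1.086  0.513] turn [ 0.099  -0.0014 -0.0006]
```

Call:
step_arm --moves '[{"x":-0.2,"y":0.1,"z":0.1,"rx":0.03,"ry":0,"rz":0,"claw":0},{"x":-0.4,"y":0.25,"z":0.2,"rx":0.06,"ry":0,"rz":0,"claw":0},{"x":-0.4,"y":0.95,"z":0.5,"rx":0.099,"ry":0,"rz":0,"claw":0},{"x":-0.4,"y":0.95,"z":0.5,"rx":0.099,"ry":0,"rz":0,"claw":0},{"x":-0.4,"y":0.95,"z":0.5,"rx":0.099,"ry":0,"rz":0,"claw":0},{"x":-0.4,"y":0.95,"z":0.5,"rx":0.099,"ry":0,"rz":0,"claw":0},{"x":-0.4,"y":0.95,"z":0.5,"rx":0.099,"ry":0,"rz":0,"claw":0},{"x":-0.4,"y":0.95,"z":0.5,"rx":0.099,"ry":0,"rz":0,"claw":0}]'

```text
time_s: 5.43
position: [0.5353, -0.0802, 0.1655]
eef_rot: [0.705, -0.023, 0.708, 0.024]
ft_force: [0.0, -0.5, -2.8]
finger_gap: 0.273
```

```bash
python3 go.py .5325 -.0545 .135 1.633;  python3 - <<'E'
from h import *
S=env.camera("side");save(S,"s3.png",(220,120,440,300),3)
E
```

```text
t 5.43 pos [ 0.5353 -0.0802  0.1655] yaw 1.6366 x [-0.004  0.001 -1.   ] F [ 0.   -0.5  -2.78] gap 0.273 q [ 0.22 -0.11 -0.22 -0.   -1.46 -1.73]
shift [ 0.153  0.129 -0.005] turn [ 0.0023 -0.0022 -0.0007]
```

View pics/s3.png

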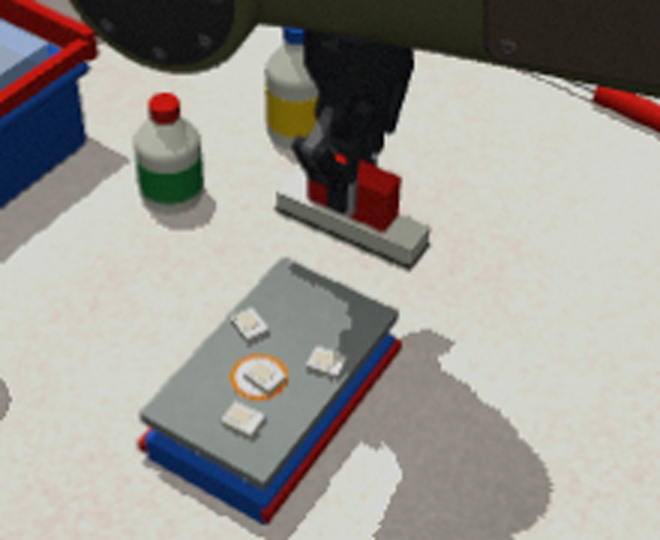

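Call:
step_arm --moves '[{"x":0.08,"y":0.13,"z":0,"rx":0,"ry":0,"rz":0,"claw":0},{"x":0.15,"y":0.13,"z":0,"rx":0,"ry":0,"rz":0,"claw":0},{"x":0.18,"y":0.13,"z":0,"rx":0,"ry":0,"rz":0,"claw":0},{"x":0.2,"y":0.13,"z":0,"rx":0,"ry":0,"rz":0,"claw":0},{"x":0.21,"y":0.13,"z":0,"rx":0,"ry":0,"rz":0,"claw":0},{"x":0.22,"y":0.13,"z":0,"rx":0,"ry":0,"rz":0,"claw":0},{"x":0.22,"y":0.13,"z":0,"rx":0,"ry":0,"rz":0,"claw":0},{"x":0.22,"y":0.13,"z":0,"rx":0,"ry":0,"rz":0,"claw":0}]'

```text
time_s: 6.15
position: [0.5335, -0.056, 0.1219]
eef_rot: [0.706, -0.022, 0.708, 0.023]
ft_force: [0.1, -0.6, -1.6]
finger_gap: 0.27
```

```bash
python3 go.py .5325 -.0545 .116 1.633;  python3 - <<'E'
from h import *
S=env.camera("side");save(S,"s4.png",(240,160,400,300),4)
E
```

```text
t 6.15 pos [ 0.5335 -0.056   0.1219] yaw 1.6341 x [-0.003  0.001 -1.   ] F [ 0.13 -0.6  -1.57] gap 0.27 q [ 0.27 -0.1  -0.3  -0.   -1.38 -1.78]
shift [ 0.03   0.008 -0.004] turn [ 0.0007 -0.0019 -0.0005]
```

View pics/s4.png

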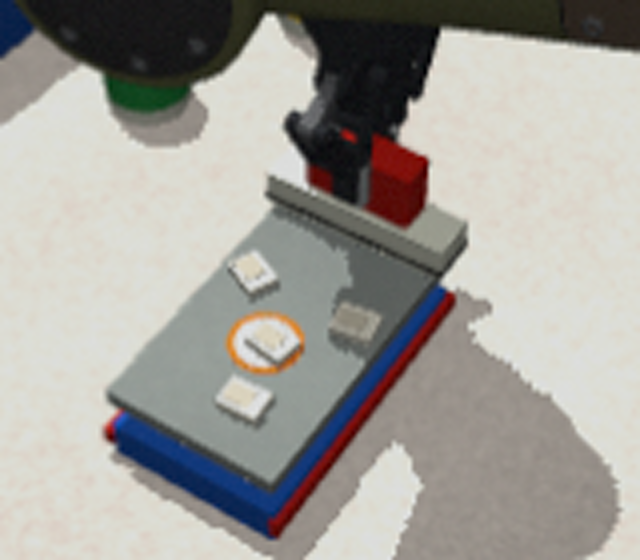

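Call:
step_arm --moves '[{"x":0.01,"y":0,"z":0,"rx":0,"ry":0,"rz":0,"claw":0},{"x":0.02,"y":0,"z":0,"rx":0,"ry":0,"rz":0,"claw":0},{"x":0.03,"y":0,"z":0,"rx":0,"ry":0,"rz":0,"claw":0},{"x":0.04,"y":0,"z":0,"rx":0,"ry":0,"rz":0,"claw":0},{"x":0.04,"y":0,"z":0,"rx":0,"ry":0,"rz":0,"claw":0},{"x":0.04,"y":0,"z":0,"rx":0,"ry":0,"rz":0,"claw":0},{"x":0.04,"y":0,"z":0,"rx":0,"ry":0,"rz":0,"claw":0},{"x":0.04,"y":0,"z":0,"rx":0,"ry":0,"rz":0,"claw":0}]'

```text
time_s: 6.87
position: [0.5337, -0.0559, 0.1143]
eef_rot: [0.706, -0.022, 0.708, 0.023]
ft_force: [0.8, 0.2, 0.9]
finger_gap: 0.274
```

```bash
python3 go.py .5215 .124 .114 1.633;  python3 - <<'E'
from h import *
S=env.camera("side");save(S,"s5.png",(240,160,400,300),4)
E
```

```text
t 6.87 pos [ 0.5337 -0.0559  0.1143] yaw 1.6343 x [-0.002  0.001 -1.   ] F [0.79 0.15 0.87] gap 0.274 q [ 0.27 -0.1  -0.31 -0.   -1.36 -1.78]
shift [ 0.002  0.901 -0.004] turn [ 0.0009 -0.0015 -0.0005]
```

View pics/s5.png

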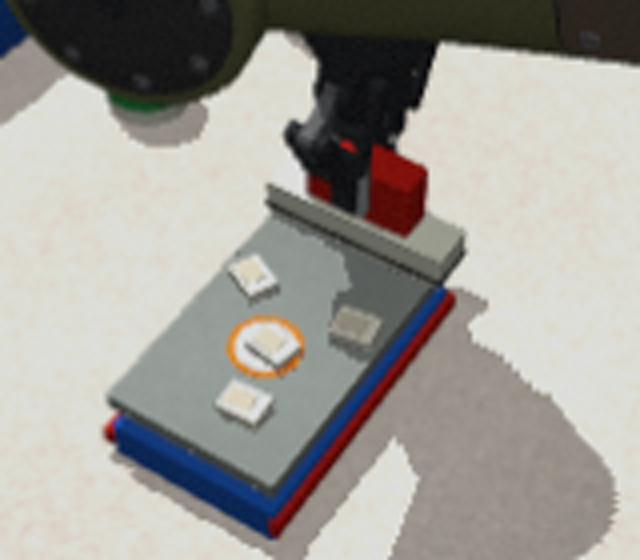

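Call:
step_arm --moves '[{"x":0,"y":0.05,"z":0,"rx":0,"ry":0,"rz":0,"claw":0},{"x":0,"y":0.1,"z":0,"rx":0,"ry":0,"rz":0,"claw":0},{"x":0,"y":0.17,"z":0,"rx":0,"ry":0,"rz":0,"claw":0},{"x":0,"y":0.24,"z":0,"rx":0,"ry":0,"rz":0,"claw":0},{"x":0,"y":0.31,"z":0,"rx":0,"ry":0,"rz":0,"claw":0},{"x":0,"y":0.38,"z":0,"rx":0,"ry":0,"rz":0,"claw":0},{"x":0,"y":0.45,"z":0,"rx":0,"ry":0,"rz":0,"claw":0},{"x":0,"y":0.5,"z":0,"rx":0,"ry":0,"rz":0,"claw":0}]'

```text
time_s: 7.58
position: [0.5271, 0.0454, 0.1144]
eef_rot: [0.706, -0.023, 0.708, 0.023]
ft_force: [0.5, -1.8, 0.2]
finger_gap: 0.267
```

```bash
python3 go.py .5215 .126 .114 1.633;  python3 - <<'E'
from h import *
S=env.camera("side");save(S,"s6.png",(240,160,400,300),4)
E
```

```text
t 7.58 pos [0.5271 0.0454 0.1144] yaw 1.6352 x [-0.002  0.    -1.   ] F [ 0.49 -1.83  0.2 ] gap 0.267 q [ 0.47 -0.12 -0.33 -0.   -1.36 -1.97]
shift [ 0.002  0.404 -0.002] turn [ 0.0014 -0.0015 -0.0003]
```

View pics/s6.png

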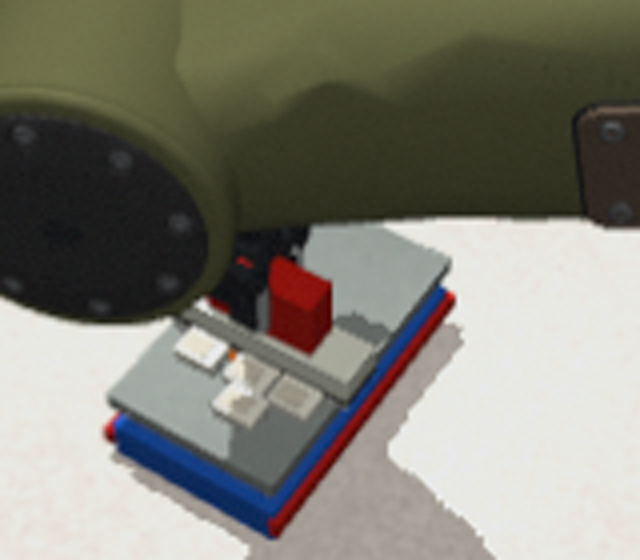

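Call:
step_arm --moves '[{"x":0,"y":0.05,"z":0,"rx":0,"ry":0,"rz":0,"claw":0},{"x":0,"y":0.1,"z":0,"rx":0,"ry":0,"rz":0,"claw":0},{"x":0,"y":0.16,"z":0,"rx":0,"ry":0,"rz":0,"claw":0},{"x":0,"y":0.22,"z":0,"rx":0,"ry":0,"rz":0,"claw":0},{"x":0,"y":0.28,"z":0,"rx":0,"ry":0,"rz":0,"claw":0},{"x":0,"y":0.34,"z":0,"rx":0,"ry":0,"rz":0,"claw":0},{"x":0,"y":0.41,"z":0,"rx":0,"ry":0,"rz":0,"claw":0},{"x":0,"y":0.41,"z":0,"rx":0,"ry":0,"rz":0,"claw":0}]'

```text
time_s: 8.3
position: [0.5216, 0.1312, 0.1144]
eef_rot: [0.706, -0.023, 0.707, 0.025]
ft_force: [-0.3, 0.2, -0.0]
finger_gap: 0.274
```

```bash
python3 go.py .5215 .126 .114 1.633;  python3 - <<'E'
from h import *
S=env.camera("side");save(S,"s7.png",(220,160,380,300),4)
E
```

```text
t 8.3 pos [0.5216 0.1312 0.1144] yaw 1.638 x [-0.002  0.003 -1.   ] F [-0.29  0.17 -0.03] gap 0.274 q [ 0.62 -0.1  -0.31 -0.   -1.36 -2.12]
shift [ 0.002 -0.026 -0.002] turn [ 0.0032 -0.0012 -0.0017]
```

View pics/s7.png

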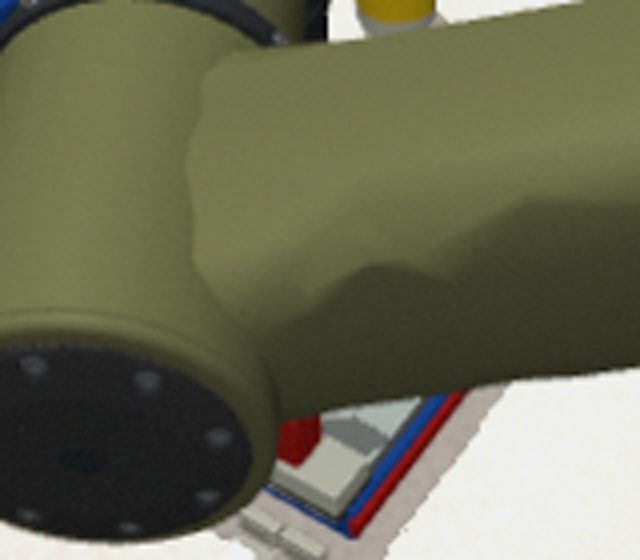

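Call:
step_arm --moves '[{"x":-0.15,"y":0,"z":0,"rx":0,"ry":0,"rz":0,"claw":0},{"x":-0.25,"y":0,"z":0,"rx":0,"ry":0,"rz":0,"claw":0},{"x":-0.3,"y":-0.15,"z":0,"rx":0,"ry":0,"rz":0,"claw":0},{"x":-0.3,"y":-0.95,"z":-0.15,"rx":0,"ry":0,"rz":0,"claw":0},{"x":-0.3,"y":-0.95,"z":-0.15,"rx":0,"ry":0,"rz":0,"claw":0},{"x":-0.3,"y":-0.95,"z":-0.15,"rx":0,"ry":0,"rz":0,"claw":0},{"x":-0.3,"y":-0.95,"z":-0.15,"rx":0,"ry":0,"rz":0,"claw":0},{"x":-0.3,"y":-0.95,"z":-0.15,"rx":0,"ry":0,"rz":0,"claw":0}]'

```text
time_s: 9.02
position: [0.5033, -0.0661, 0.1736]
eef_rot: [0.706, -0.021, 0.708, 0.023]
ft_force: [0.1, 2.2, -2.2]
finger_gap: 0.271
```

```bash
python3 go.py .47 -.22 .17 1.633;  python3 - <<'E'
from h import *
S=env.camera("side");save(S,"s8.png",(180,160,380,340),4)
T=env.camera("top");save(T,"t8.png",(170,180,330,260),5)
E
```

```text
t 9.02 pos [ 0.5033 -0.0661  0.1736] yaw 1.6331 x [-0.003  0.002 -1.   ] F [ 0.12  2.17 -2.25] gap 0.271 q [ 0.27 -0.2  -0.29 -0.   -1.48 -1.77]
shift [ 0.017 -0.758 -0.214] turn [ 0.0001 -0.002  -0.0013]
```

View pics/s8.png

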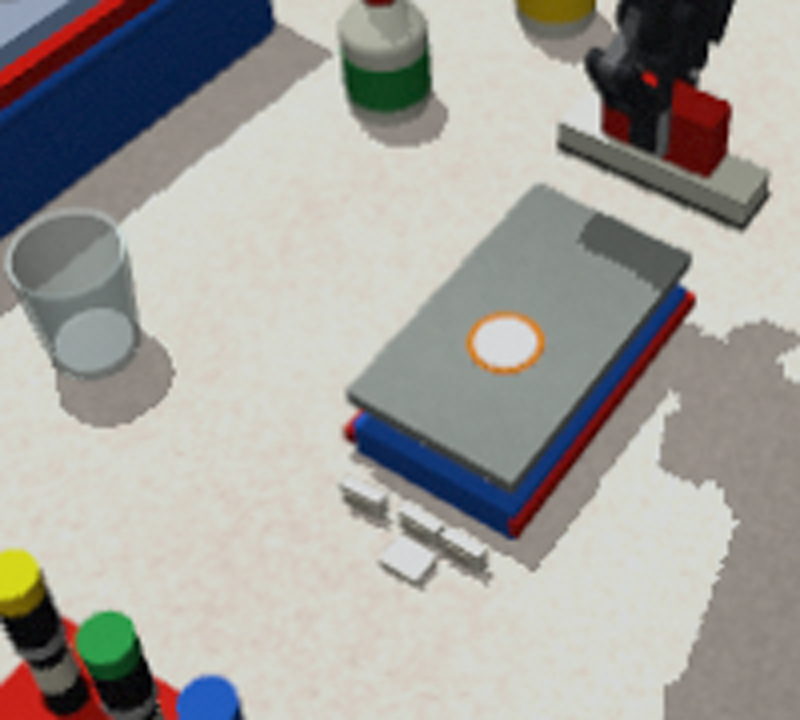

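View pics/t8.png

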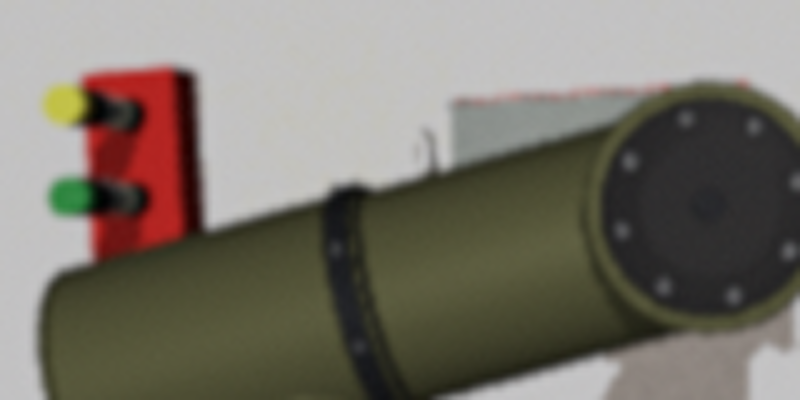

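Call:
step_arm --moves '[{"x":0.02,"y":-0.8,"z":-0.21,"rx":0,"ry":0,"rz":0,"claw":0},{"x":0.02,"y":-0.8,"z":-0.21,"rx":0,"ry":0,"rz":0,"claw":0},{"x":0.02,"y":-0.8,"z":-0.21,"rx":0,"ry":0,"rz":0,"claw":0},{"x":0.02,"y":-0.8,"z":-0.21,"rx":0,"ry":0,"rz":0,"claw":0},{"x":0.2,"y":-0.8,"z":-0.21,"rx":0,"ry":0,"rz":0,"claw":0},{"x":0.35,"y":-0.8,"z":-0.21,"rx":0,"ry":0,"rz":0,"claw":0},{"x":0.45,"y":-0.8,"z":-0.21,"rx":0,"ry":0,"rz":0,"claw":0},{"x":0.5,"y":-0.8,"z":-0.21,"rx":0,"ry":0,"rz":0,"claw":0}]'

```text
time_s: 9.78
position: [0.4706, -0.2231, 0.0687]
eef_rot: [0.704, -0.021, 0.71, 0.025]
ft_force: [0.2, -0.5, -1.7]
finger_gap: 0.275
```

```bash
python3 go.py .47 -.22 .058 1.633
```

```text
t 9.78 pos [ 0.4706 -0.2231  0.0687] yaw 1.6353 x [-0.008  0.005 -1.   ] F [ 0.25 -0.5  -1.75] gap 0.275 q [-0.06 -0.1  -0.4  -0.01 -1.28 -1.45]
shift [ 0.054  0.015 -0.002] turn [ 0.0015 -0.0052 -0.0038]
```

Call:
step_arm --moves '[{"x":0.02,"y":0,"z":0,"rx":0,"ry":-0.005,"rz":-0.004,"claw":0},{"x":0.035,"y":0,"z":0,"rx":0,"ry":-0.005,"rz":-0.004,"claw":0},{"x":0.045,"y":0,"z":0,"rx":0,"ry":-0.005,"rz":-0.004,"claw":0},{"x":0.052,"y":0,"z":0,"rx":0,"ry":-0.005,"rz":-0.004,"claw":0},{"x":0.057,"y":0,"z":0,"rx":0,"ry":-0.005,"rz":-0.004,"claw":0},{"x":0.06,"y":0,"z":0,"rx":0,"ry":-0.005,"rz":-0.004,"claw":0},{"x":0.06,"y":0,"z":0,"rx":0,"ry":-0.005,"rz":-0.004,"claw":0},{"x":0.06,"y":0,"z":0,"rx":0,"ry":-0.005,"rz":-0.004,"claw":0}]'

```text
time_s: 10.45
position: [0.4711, -0.2231, 0.0575]
eef_rot: [0.707, -0.023, 0.706, 0.023]
ft_force: [0.4, 0.6, 0.3]
finger_gap: 0.269
```

```bash
python3 go.py .47 -.22 .058 1.633;python3 - <<'E'
from h import *
S=env.camera("side");save(S,"s9.png",(280,120,440,240),5)
E
```

```text
t 10.45 pos [ 0.4711 -0.2231  0.0575] yaw 1.6355 x [ 0.001 -0.001 -1.   ] F [0.44 0.56 0.27] gap 0.269 q [-0.06 -0.1  -0.42  0.   -1.25 -1.45]
shift [-0.002  0.016 -0.004] turn [0.0016 0.0008 0.0004]
```

View pics/s9.png

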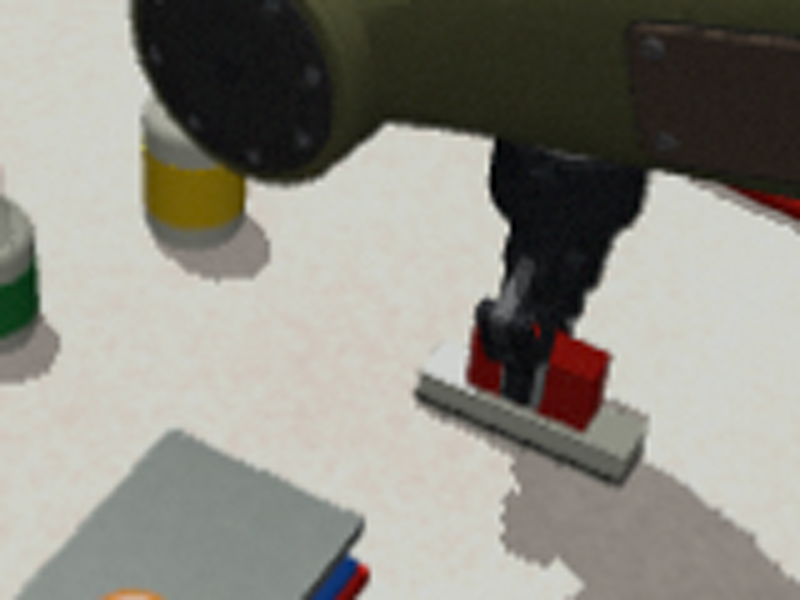

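Call:
step_arm --moves '[{"x":0,"y":0,"z":0,"rx":0,"ry":0,"rz":0,"claw":1},{"x":0,"y":0,"z":0,"rx":0,"ry":0,"rz":0,"claw":1},{"x":0,"y":0,"z":0,"rx":0,"ry":0,"rz":0,"claw":1},{"x":0,"y":0,"z":0,"rx":0,"ry":0,"rz":0,"claw":1},{"x":0,"y":0,"z":0,"rx":0,"ry":0,"rz":0,"claw":1},{"x":0,"y":0,"z":0,"rx":0,"ry":0,"rz":0,"claw":1},{"x":-0.1,"y":0,"z":0,"rx":0,"ry":0,"rz":0,"claw":1},{"x":-0.3,"y":0,"z":0,"rx":0,"ry":0,"rz":0,"claw":1}]'

```text
time_s: 11.17
position: [0.468, -0.2222, 0.1127]
eef_rot: [0.704, -0.022, 0.71, 0.024]
ft_force: [1.2, 0.5, -0.5]
finger_gap: 1.002
```

```bash
python3 go.py .46 -.05 .26 1.633; python3 go.py .46 .326 .26 1.656
```

```text
t 11.17 pos [ 0.468  -0.2222  0.1127] yaw 1.6349 x [-0.009  0.002 -1.   ] F [ 1.19  0.54 -0.54] gap 1.002 q [-0.06 -0.14 -0.35 -0.   -1.37 -1.45]
shift [-0.734  0.864  0.009] turn [ 0.0012 -0.0054 -0.0018]
t 11.17 pos [ 0.468  -0.2222  0.1127] yaw 1.6349 x [-0.009  0.002 -1.   ] F [ 1.19  0.54 -0.54] gap 1.002 q [-0.06 -0.14 -0.35 -0.   -1.37 -1.45]
shift [-0.73   2.74   0.129] turn [-0.0134 -0.0054 -0.0018]
```

Call:
step_arm --moves '[{"x":-0.3,"y":0.1,"z":0,"rx":0,"ry":0,"rz":0,"claw":1},{"x":-0.62,"y":1,"z":0,"rx":0,"ry":-0.005,"rz":0,"claw":1},{"x":-0.62,"y":1,"z":0,"rx":0,"ry":-0.005,"rz":0,"claw":1},{"x":-0.62,"y":1,"z":0,"rx":0,"ry":-0.005,"rz":0,"claw":1},{"x":-0.62,"y":1,"z":0,"rx":0,"ry":-0.005,"rz":0,"claw":1},{"x":-0.62,"y":1,"z":0,"rx":0,"ry":-0.005,"rz":0,"claw":1},{"x":-0.62,"y":1,"z":0,"rx":0,"ry":-0.005,"rz":0,"claw":1},{"x":-0.62,"y":1,"z":0,"rx":0,"ry":-0.005,"rz":0,"claw":1}]'

```text
time_s: 11.83
position: [0.4565, -0.0212, 0.2383]
eef_rot: [0.707, -0.023, 0.706, 0.025]
ft_force: [-0.1, -0.5, -0.5]
finger_gap: 0.999
```

```bash
python3 - <<'E'
from h import *
S=env.camera("side");save(S,"s10.png",None,1);T=env.camera("top");save(T,"t10.png",None,1)
for n,p,b in (("T",T,(255,190,325,245)),("S",S,(260,200,360,295))):
    hsv=cv2.cvtColor(p["color"],cv2.COLOR_RGB2HSV); k=cv2.inRange(hsv,(5,100,120),(20,255,255));mm=np.zeros_like(k); mm[b[1]:b[3],b[0]:b[2]]=k[b[1]:b[3],b[0]:b[2]]
    a=np.argwhere(mm)[:,::-1].astype(np.float32)
    if len(a)>5: e=cv2.fitEllipse(a); print(n,len(a),e,unproj(p,e[0],.06).round(4))
E
python3 go.py .46 .326 .22 1.656
```

```text
T 10 ((283.2135009765625, 215.30813598632812), (12.406689643859863, 14.574560165405273), 166.41748046875) [[0.5268 0.047  0.06  ]]
S 82 ((305.7715148925781, 245.23574829101562), (14.499780654907227, 17.910140991210938), 87.08320617675781) [[0.527  0.0463 0.06  ]]
t 11.93 pos [ 0.4561 -0.023   0.2368] yaw 1.6353 x [-0.002  0.003 -1.   ] F [ 0.51 -0.2  -0.63] gap 1.002 q [ 0.39 -0.35 -0.3  -0.   -1.63 -1.9 ]
shift [0.088 1.74  0.132] turn [-0.0132 -0.0008 -0.0018]
```

View pics/s10.png

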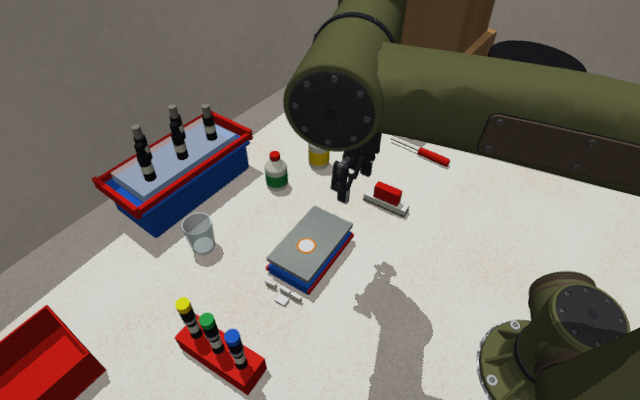

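View pics/t10.png

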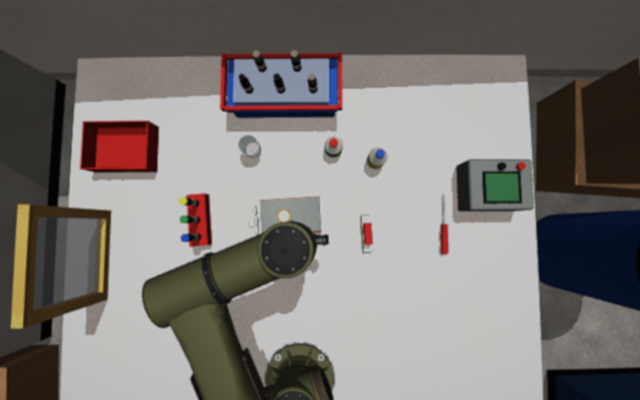

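Call:
step_arm --moves '[{"x":0.03,"y":1,"z":0.1,"rx":-0.013,"ry":0,"rz":0,"claw":1},{"x":0.03,"y":1,"z":0.1,"rx":-0.013,"ry":0,"rz":0,"claw":1},{"x":0.03,"y":1,"z":0.1,"rx":-0.013,"ry":0,"rz":0,"claw":1},{"x":0.03,"y":1,"z":0.1,"rx":-0.013,"ry":0,"rz":0,"claw":1},{"x":0.03,"y":1,"z":0.1,"rx":-0.013,"ry":0,"rz":0,"claw":1},{"x":0.03,"y":1,"z":0.1,"rx":-0.013,"ry":0,"rz":0,"claw":1},{"x":0.03,"y":1,"z":0.1,"rx":-0.013,"ry":0,"rz":0,"claw":1},{"x":0.03,"y":1,"z":0.1,"rx":-0.013,"ry":0,"rz":0,"claw":1}]'

```text
time_s: 12.6
position: [0.4635, 0.1767, 0.2305]
eef_rot: [0.706, -0.029, 0.707, 0.03]
ft_force: [-0.5, -0.6, -0.6]
finger_gap: 1.001
```

```bash
python3 go.py .46 .326 .22 1.656
```

```text
t 12.6 pos [0.4635 0.1767 0.2305] yaw 1.6543 x [-0.003  0.001 -1.   ] F [-0.5  -0.58 -0.61] gap 1.001 q [ 0.77 -0.24 -0.22 -0.   -1.59 -2.26]
shift [0.054 0.745 0.045] turn [-0.0011 -0.0015 -0.001 ]
```

Call:
step_arm --moves '[{"x":0.05,"y":0.745,"z":0.045,"rx":0,"ry":-0.0015,"rz":0,"claw":1},{"x":0.05,"y":0.745,"z":0.045,"rx":0,"ry":-0.0015,"rz":0,"claw":1},{"x":0.05,"y":0.745,"z":0.045,"rx":0,"ry":-0.0015,"rz":0,"claw":1},{"x":0.05,"y":0.745,"z":0.045,"rx":0,"ry":-0.0015,"rz":0,"claw":1},{"x":0.05,"y":0.745,"z":0.045,"rx":0,"ry":-0.0015,"rz":0,"claw":1},{"x":0.05,"y":0.745,"z":0.045,"rx":0,"ry":-0.0015,"rz":0,"claw":1},{"x":0.05,"y":0.745,"z":0.045,"rx":0,"ry":-0.0015,"rz":0,"claw":1},{"x":0.05,"y":0.745,"z":0.045,"rx":0,"ry":-0.0015,"rz":0,"claw":1}]'

```text
time_s: 13.27
position: [0.4607, 0.3243, 0.2213]
eef_rot: [0.707, -0.028, 0.706, 0.029]
ft_force: [0.6, 0.1, 0.6]
finger_gap: 1.002
```

```bash
python3 go.py .4602 .326 .136 1.656;python3 - <<'E'
from h import *
S=env.camera("side");save(S,"s11.png",(140,240,300,400),4)
E
```

```text
t 13.27 pos [0.4607 0.3243 0.2213] yaw 1.6522 x [ 0.     0.002 -1.   ] F [0.55 0.11 0.57] gap 1.002 q [ 0.97 -0.06 -0.08 -0.   -1.55 -2.46]
shift [ 0.426  0.008 -0.002] turn [-0.0024  0.0004 -0.0012]
```

View pics/s11.png

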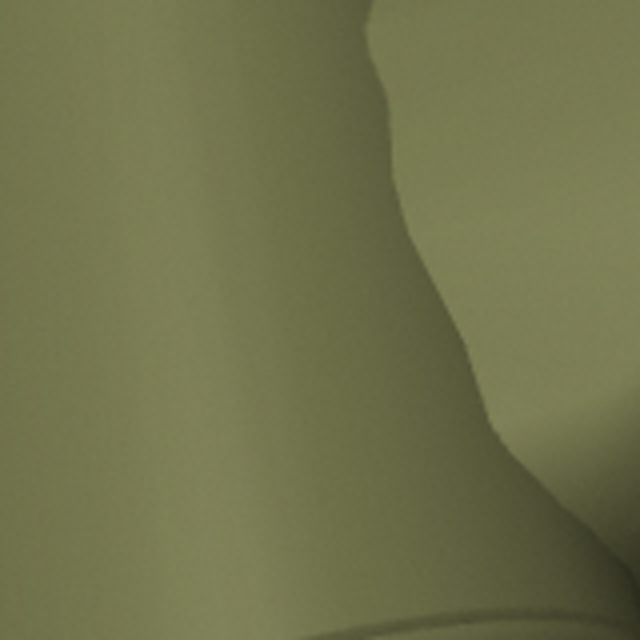

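Call:
step_arm --moves '[{"x":0.1,"y":0.005,"z":0,"rx":0,"ry":0,"rz":0,"claw":1},{"x":0.2,"y":0.005,"z":0,"rx":0,"ry":0,"rz":0,"claw":1},{"x":0.3,"y":0.005,"z":0,"rx":0,"ry":0,"rz":0,"claw":1},{"x":0.38,"y":0.005,"z":0,"rx":0,"ry":0,"rz":0,"claw":1},{"x":0.425,"y":0.005,"z":0,"rx":0,"ry":0,"rz":0,"claw":1},{"x":0.425,"y":0.005,"z":0,"rx":0,"ry":0,"rz":0,"claw":1},{"x":0.425,"y":0.005,"z":0,"rx":0,"ry":0,"rz":0,"claw":1},{"x":0.425,"y":0.005,"z":0,"rx":0,"ry":0,"rz":0,"claw":1}]'

```text
time_s: 13.98
position: [0.4612, 0.3257, 0.138]
eef_rot: [0.707, -0.027, 0.706, 0.03]
ft_force: [1.0, 0.5, 1.1]
finger_gap: 1.002
```

```bash
python3 go.py .4602 .326 .136 1.656;python3 - <<'E'
from h import *
T=env.camera("top");save(T,"t11.png",(160,180,260,260),6)
E
```

```text
t 13.98 pos [0.4612 0.3257 0.138 ] yaw 1.652 x [ 0.002  0.004 -1.   ] F [0.98 0.49 1.12] gap 1.002 q [ 0.97 -0.04 -0.21 -0.   -1.4  -2.46]
shift [ 0.01   0.002 -0.005] turn [-0.0025  0.0016 -0.0022]
```

View pics/t11.png

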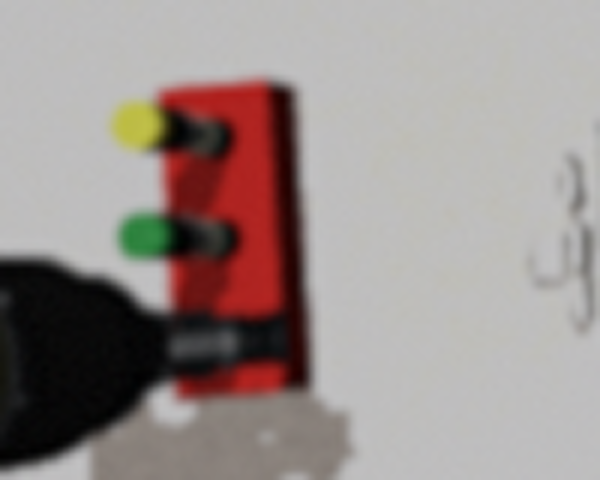

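Call:
step_arm --moves '[{"x":0.01,"y":0,"z":-0.005,"rx":0,"ry":0.0015,"rz":-0.002,"claw":0},{"x":0.01,"y":0,"z":-0.005,"rx":0,"ry":0.0015,"rz":-0.002,"claw":0},{"x":0.01,"y":0,"z":-0.005,"rx":0,"ry":0.0015,"rz":-0.002,"claw":0},{"x":0.01,"y":0,"z":-0.005,"rx":0,"ry":0.0015,"rz":-0.002,"claw":0},{"x":0.01,"y":0,"z":-0.005,"rx":0,"ry":0.0015,"rz":-0.002,"claw":0},{"x":0.01,"y":0,"z":-0.005,"rx":0,"ry":0.0015,"rz":-0.002,"claw":0},{"x":0.01,"y":0,"z":-0.005,"rx":0,"ry":0.0015,"rz":-0.002,"claw":0},{"x":0.01,"y":0,"z":-0.005,"rx":0,"ry":0.0015,"rz":-0.002,"claw":0}]' --grip_force 60

```text
time_s: 14.7
position: [0.4603, 0.326, 0.1364]
eef_rot: [0.707, -0.028, 0.706, 0.029]
ft_force: [0.2, -0.3, 0.9]
finger_gap: 0.263
```

```bash
python3 go.py .4602 .326 .24 1.656
```

```text
t 14.7 pos [0.4603 0.326  0.1364] yaw 1.6522 x [ 0.001  0.001 -1.   ] F [ 0.17 -0.33  0.9 ] gap 0.263 q [ 0.97 -0.04 -0.21  0.   -1.4  -2.46]
shift [-0.518  0.001 -0.   ] turn [-0.0024  0.0005 -0.0006]
```

Call:
step_arm --moves '[{"x":0,"y":0,"z":0,"rx":0,"ry":0,"rz":0,"claw":0},{"x":-0.05,"y":0,"z":0,"rx":0,"ry":0,"rz":0,"claw":0},{"x":-0.13,"y":0,"z":0,"rx":0,"ry":0,"rz":0,"claw":0},{"x":-0.22,"y":0,"z":0,"rx":0,"ry":0,"rz":0,"claw":0},{"x":-0.32,"y":0,"z":0,"rx":0,"ry":0,"rz":0,"claw":0},{"x":-0.42,"y":0,"z":0,"rx":0,"ry":0,"rz":0,"claw":0},{"x":-0.52,"y":0,"z":0,"rx":0,"ry":0,"rz":0,"claw":0},{"x":-0.52,"y":0,"z":0,"rx":0,"ry":0,"rz":0,"claw":0}]'

```text
time_s: 15.37
position: [0.4614, 0.3263, 0.2459]
eef_rot: [0.709, -0.027, 0.704, 0.03]
ft_force: [0.4, 1.0, -0.1]
finger_gap: 0.262
```

```bash
python3 go.py .5268 .0465 .24 1.656
```

```text
t 15.37 pos [0.4614 0.3263 0.2459] yaw 1.6521 x [ 0.006  0.005 -1.   ] F [ 0.36  0.96 -0.11] gap 0.262 q [ 0.97 -0.06 -0.03  0.   -1.59 -2.46]
shift [ 0.024 -1.421  0.212] turn [-0.0025  0.0041 -0.003 ]
```

Call:
step_arm --moves '[{"x":0,"y":-0.1,"z":0,"rx":0,"ry":0.004,"rz":-0.003,"claw":0},{"x":0,"y":-0.25,"z":0,"rx":0,"ry":0.004,"rz":-0.003,"claw":0},{"x":0,"y":-0.4,"z":0.03,"rx":0,"ry":0.004,"rz":-0.003,"claw":0},{"x":0,"y":-0.55,"z":0.06,"rx":0,"ry":0.004,"rz":-0.003,"claw":0},{"x":0,"y":-0.7,"z":0.1,"rx":0,"ry":0.004,"rz":-0.003,"claw":0},{"x":0,"y":-0.85,"z":0.13,"rx":0,"ry":0.004,"rz":-0.003,"claw":0},{"x":0,"y":-0.95,"z":0.16,"rx":0,"ry":0.004,"rz":-0.003,"claw":0},{"x":0,"y":-1,"z":0.16,"rx":0,"ry":0.004,"rz":-0.003,"claw":0}]'

```text
time_s: 16.03
position: [0.5099, 0.1272, 0.245]
eef_rot: [0.706, -0.028, 0.707, 0.028]
ft_force: [-0.3, -0.6, -1.1]
finger_gap: 0.267
```

```bash
python3 go.py .5268 .0465 .22 1.656
```

```text
t 16.03 pos [0.5099 0.1272 0.245 ] yaw 1.6498 x [-0.    -0.001 -1.   ] F [-0.33 -0.61 -1.06] gap 0.267 q [ 0.63 -0.16 -0.13  0.   -1.6  -2.12]
shift [ 0.125 -0.409  0.052] turn [-0.0039 -0.0003  0.0004]
```

Call:
step_arm --moves '[{"x":0,"y":-0.1,"z":0.01,"rx":0,"ry":0,"rz":0,"claw":0},{"x":0.03,"y":-0.22,"z":0.03,"rx":0,"ry":0,"rz":0,"claw":0},{"x":0.06,"y":-0.32,"z":0.05,"rx":0,"ry":0,"rz":0,"claw":0},{"x":0.09,"y":-0.41,"z":0.052,"rx":0,"ry":0,"rz":0,"claw":0},{"x":0.12,"y":-0.41,"z":0.052,"rx":0,"ry":0,"rz":0,"claw":0},{"x":0.12,"y":-0.41,"z":0.052,"rx":0,"ry":0,"rz":0,"claw":0},{"x":0.12,"y":-0.41,"z":0.052,"rx":0,"ry":0,"rz":0,"claw":0},{"x":0.12,"y":-0.41,"z":0.052,"rx":0,"ry":0,"rz":0,"claw":0}]'

```text
time_s: 16.7
position: [0.5267, 0.0471, 0.2214]
eef_rot: [0.707, -0.028, 0.707, 0.028]
ft_force: [-0.6, -1.3, -1.4]
finger_gap: 0.267
```

```bash
python3 go.py .5268 .0465 .192 1.652;python3 - <<'E'
from h import *
S=env.camera("side");save(S,"s12.png",(240,140,380,300),4);T=env.camera("top");save(T,"t12.png",(180,180,330,260),5)
for p in(S,T):
  for q in env.masks_of(p,"blue_probe_tip")[:2]: print(q["conf"],q["point"],q["region"].sum())
  print(proj(p,[[.5268,.0465,.06]]))
E
```

```text
t 16.7 pos [0.5267 0.0471 0.2214] yaw 1.6508 x [-0.    -0.001 -1.   ] F [-0.56 -1.27 -1.43] gap 0.267 q [ 0.47 -0.15 -0.16  0.   -1.56 -1.96]
shift [ 0.147 -0.003  0.   ] turn [-0.0008 -0.      0.0003]
0.9 [305.7, 213.4] 359
0.24 [274.9, 173.7] 276
[[305.77368168 245.32102897]]
[[283.37747154 215.31587755]]
```

View pics/s12.png

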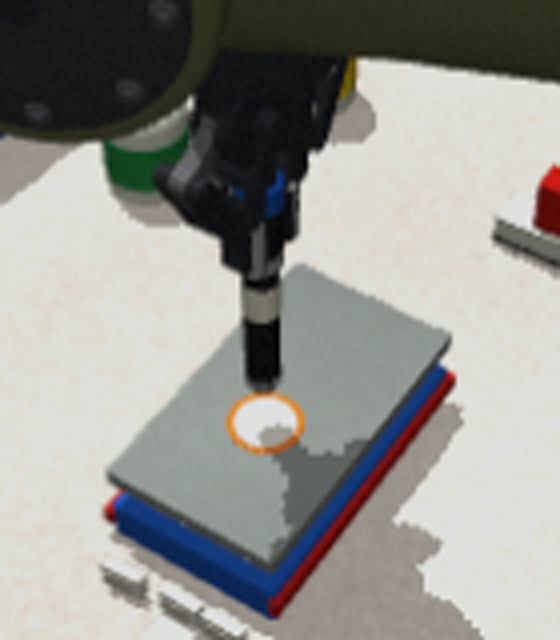

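View pics/t12.png

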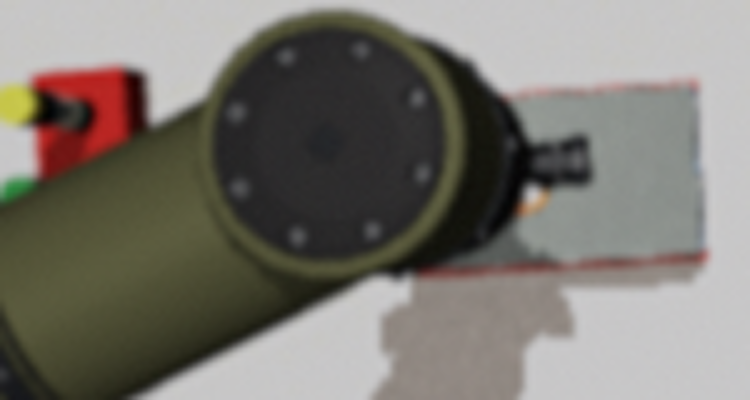

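Call:
step_arm --moves '[{"x":0.03,"y":0,"z":0,"rx":0,"ry":0,"rz":0,"claw":0},{"x":0.06,"y":0,"z":0,"rx":0,"ry":0,"rz":0,"claw":0},{"x":0.09,"y":0,"z":0,"rx":0,"ry":0,"rz":0,"claw":0},{"x":0.12,"y":0,"z":0,"rx":0,"ry":0,"rz":0,"claw":0},{"x":0.14,"y":0,"z":0,"rx":0,"ry":0,"rz":0,"claw":0},{"x":0.145,"y":0,"z":0,"rx":0,"ry":0,"rz":0,"claw":0},{"x":0.145,"y":0,"z":0,"rx":0,"ry":0,"rz":0,"claw":0},{"x":0.145,"y":0,"z":0,"rx":0,"ry":0,"rz":0,"claw":0}]'

```text
time_s: 17.57
position: [0.5269, 0.0468, 0.1927]
eef_rot: [0.707, -0.028, 0.706, 0.028]
ft_force: [0.6, -0.4, -0.8]
finger_gap: 0.267
```

```bash
python3 go.py .5268 .0465 .1805 1.652;python3 - <<'E'
from h import *
f=[]
for i in range(8): S=env.camera("side"); f.append(env.sense()["ft_force"])
f=np.array(f);print("F mean",f.mean(0).round(2),"sd",f.std(0).round(2)); p=env.sense()["position"];print(p)
save(S,"s13.png",(260,180,350,270),6)
print(proj(S,[[p[0],p[1],p[2]-.1264]]))
E
```

```text
t 17.57 pos [0.5269 0.0468 0.1927] yaw 1.6507 x [ 0.    -0.001 -1.   ] F [ 0.63 -0.43 -0.8 ] gap 0.267 q [ 0.47 -0.15 -0.21  0.   -1.51 -1.96]
shift [ 0.061 -0.001 -0.001] turn [-0.0008  0.0003  0.0004]
F mean [-0.16  0.1  -0.96] sd [0.29 0.38 0.6 ]
[0.52683059 0.04689361 0.19256776]
[[305.60713104 243.6958195 ]]
```

View pics/s13.png

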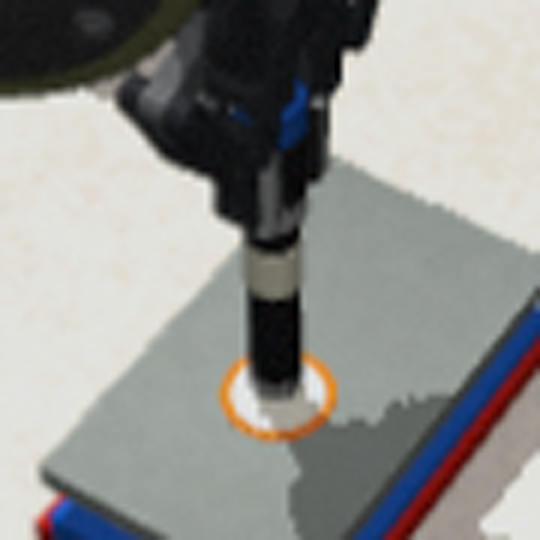

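Call:
step_arm --moves '[{"x":0.01,"y":0,"z":0,"rx":0,"ry":0,"rz":0,"claw":0},{"x":0.02,"y":0,"z":0,"rx":0,"ry":0,"rz":0,"claw":0},{"x":0.03,"y":0,"z":0,"rx":0,"ry":0,"rz":0,"claw":0},{"x":0.036,"y":0,"z":0,"rx":0,"ry":0,"rz":0,"claw":0},{"x":0.042,"y":0,"z":0,"rx":0,"ry":0,"rz":0,"claw":0},{"x":0.047,"y":0,"z":0,"rx":0,"ry":0,"rz":0,"claw":0},{"x":0.05,"y":0,"z":0,"rx":0,"ry":0,"rz":0,"claw":0},{"x":0.05,"y":0,"z":0,"rx":0,"ry":0,"rz":0,"claw":0}]'

```text
time_s: 18.63
position: [0.527, 0.0469, 0.1828]
eef_rot: [0.707, -0.028, 0.706, 0.028]
ft_force: [-0.3, 1.5, 1.6]
finger_gap: 0.263
```

```bash
cat > f.py <<'E'
from h import *
f=[];z=[]
for i in range(16): S=env.camera("side"); s=env.sense(); f.append(s["ft_force"]);z.append(s["position"])
f=np.array(f);print(s["time_s"],"F mean",f.mean(0).round(2),"se",(f.std(0)/4).round(2),"pos",np.mean(z,0).round(4))
E
python3 f.py
```

```text
19.4333 F mean [-0.32  0.45  1.6 ] se [0.13 0.1  0.14] pos [0.5269 0.0469 0.1827]
```

Call:
step_arm --moves '[{"x":0.003,"y":0,"z":0,"rx":0,"ry":0,"rz":0,"claw":0},{"x":0.006,"y":0,"z":0,"rx":0,"ry":0,"rz":0,"claw":0},{"x":0.009,"y":0,"z":0,"rx":0,"ry":0,"rz":0,"claw":0},{"x":0.011,"y":0,"z":0,"rx":0,"ry":0,"rz":0,"claw":0},{"x":0.011,"y":0,"z":0,"rx":0,"ry":0,"rz":0,"claw":0},{"x":0.011,"y":0,"z":0,"rx":0,"ry":0,"rz":0,"claw":0},{"x":0.011,"y":0,"z":0,"rx":0,"ry":0,"rz":0,"claw":0},{"x":0.011,"y":0,"z":0,"rx":0,"ry":0,"rz":0,"claw":0}]'

```text
time_s: 20.1
position: [0.5269, 0.0469, 0.1805]
eef_rot: [0.707, -0.028, 0.706, 0.028]
ft_force: [0.4, 0.6, 3.0]
finger_gap: 0.269
```

```bash
python3 f.py; python3 go.py .5268 .0467 .1805 1.652
python3 - <<'E'
from fit import *
import pickle
S=env.camera("side");T=env.camera("top"); save(S,"s14.png",(260,180,350,270),6); save(S,"s14f.png")
m=env.masks_of(S,"plate")[0]["region"].astype(np.float32)
S0=pickle.load(open("shot.pkl","rb"))[1]
hsv=cv2.cvtColor(S["color"],cv2.COLOR_RGB2HSV);k=cv2.inRange(hsv,(5,100,120),(20,255,255));k[:200]=0;k[295:]=0;k[:,:260]=0;k[:,360:]=0
a=np.argwhere(k)[:,::-1].astype(np.float32); e=cv2.fitEllipse(a);print(len(a),e)
for d in (0,.006,.012): print(d,proj(S,[[.5268,.0465,.06-d]]))
E
```

```text
20.9 F mean [-0.42  0.6   3.08] se [0.14 0.1  0.11] pos [0.5269 0.0469 0.1804]
t 20.9 pos [0.5269 0.0469 0.1804] yaw 1.6507 x [ 0.001 -0.    -1.   ] F [-0.57  0.45  2.81] gap 0.265 q [ 0.47 -0.15 -0.23  0.   -1.48 -1.96]
shift [-0.    -0.001 -0.001] turn [-0.0008  0.0003  0.0002]
72 ((305.9229431152344, 246.8637237548828), (14.479135513305664, 17.78911781311035), 88.35305786132812)
0 [[305.77368168 245.32102897]]
0.006 [[305.81954714 246.98754463]]
0.012 [[305.8650349  248.63784948]]
```

View pics/s14.png

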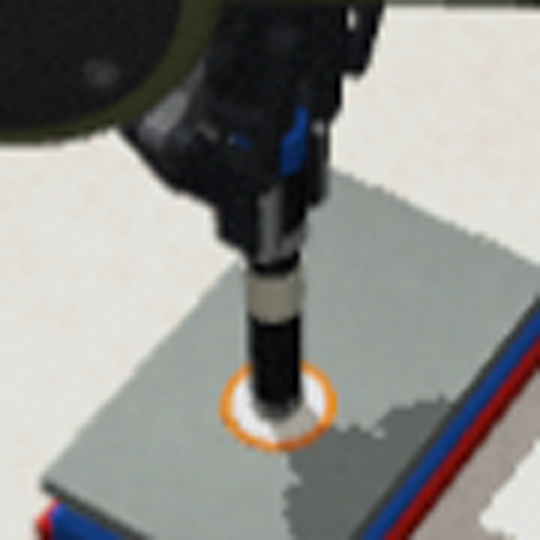

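View pics/s14f.png

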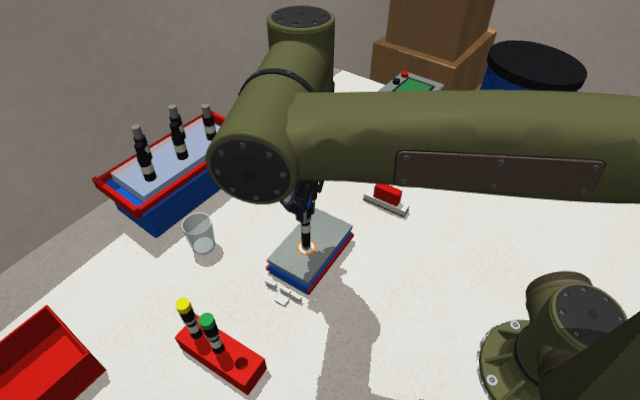

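The probe's tip is inside the ring (ring centred near (306,247) px in the side view). The plate is sunk about 6 mm, and the scraper is standing on the table. Handing in.

```bash
python3 -c "
from cell import env
print(env.finish_job())"
```

```text
the job is handed in; nothing more can be done
None
```

The job is handed in at about 21 s of the 58 s allowed. The blue-capped probe is still held upright and pressed inside the orange ring.

- **Wiping:** I wiped all four limescale chips off the plate with the scraper in one stroke along its long side. The pictures show the plate clear and the four chips lying on the table beside the station.
- **Scraper:** It stands upright on the table at about (0.47, −0.22), clear of the station.
- **Probe position:** The tip is at about (0.527, 0.047), which is within 1 mm of where I located the ring centre.
- **Pressing force:** I had three estimates, all near the 4 N target:
  - From the depth below first contact, about 6.0 mm: 4.0 N.
  - From how far the ring sank in the side picture, about 5.6 mm: 3.8 N.
  - From the wrist sensor: about 4.0–4.5 N. It read 3.1 N, to which I added the probe's weight. The range covers sensor noise, because the unloaded reading was −1.0 N where the probe's nominal weight would give −1.4 N.
- **Other things:** In the last side picture the green and yellow probes and the beaker look untouched. The arm hid the bottles and most of the screwdriver in that picture. They were unmoved in the last clear views, taken before I picked up the probe.

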